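# Re-zero the spice grinder and back it off three clicks

### The arm

A 6-joint arm with a two-finger parallel gripper is mounted at the origin on the work surface. World frame = base frame: x ahead of the robot, y to its left, z up, the work surface at z = 0. Lengths are in m, angles in rad, forces in N, time in s.
With the tool pointing down it reaches from about 0.3 to 0.775 m from the base axis. Payload 14.6 kg.
Tool frame: the origin (TCP) lies at the very end of the fingers, on their centre line; the grasp point (between the pads) lies 19 mm behind it; z points along the fingers, y is the line along which they close (so a half turn about z gives the same grasp; the last joint's range is limited). The gripper opens to 94 mm and grips with 3 to 60 N. Pads are 16 mm wide; open, the fingers measure 119 mm over their backs; the gripper's body (75 mm by 177 mm) begins 78 mm behind the grasp point.
Start: joints at [1.225, 0.3, 1.521, -0, 1.321, -0.067], TCP at [0.151, 0.529, 0.205] pointing down, gripper open.
Joint ranges: [-3.03, 3.03], [-0.79, 2.21], [0.23, 2.52], [-1.04, 4.18], [0, 3.07], [-2.55, 2.55]. Speed limits (rad/s): [2.22, 2.22, 2.57, 3.14, 3.14, 3.14].

### API

Orientations are given as [roll, pitch, yaw] about the fixed x, y, z axes, in that order (R = Rz(yaw) Ry(pitch) Rx(roll)).
In Python, from station import * gives the robot as it stands.
- The arm moves only by the tool jog_arm, never from a script. Its argument "rows" is a list of rows, each a list of 3 entries, a list of its own where there are three numbers: the shift along the tool's x, y, z in m, then the turn about the tool's z in degrees, then the finger opening in m, from 0 to 0.094. A call has 1 to 12 rows; each row shifts and turns the commanded pose from where the row before left it, along the tool's axes as they then stand; what a row does not reach is not made up. A row lasts 1/12 s, in which the tool goes at most 41.7 mm and 7.16 degrees, less where a joint would pass 70% of its speed; a pose out of reach is approached as far as the arm can. A call is refused whole if a number of a shift passes 0.0417 or a number of a turn 7.16, either way. A call with a gripper value outside its range is refused whole. The fingers move at their own pace and stop on an object; "squeeze" is the grip in N (left out, the last holds). Time passes only in rows, so rows that do not move let the fingers close. It gives the time, the measured TCP pose, the force, the opening and the grip force at its end, in the units of the state.
- get_obs(): the state, without advancing time (a new reading comes with each control period).
- camera(name): name is "scene" or "top" or "wrist"; returns a dict with "image" (384x512x3 uint8, red, green, blue), "range_z" (384x512 float32, m along the optical axis (not along the pixel's ray), 0 where there is no reading), "K" (3x3 intrinsics, pixels), "world_from_camera" (4x4, takes a point from camera to world coordinates); the wrist camera has in their place "T_tool_cam" (4x4, takes a point from camera to tool coordinates, whose origin is the TCP and whose axes are the flange's). Camera axes: x right, y up, looking along -z (the intrinsics and any distortion apply to the point x, -y, -z); pixel columns grow to the right and rows downward; lengths in m; the calibration is good to about 2 mm. The wrist camera is an equidistant fisheye: a pixel r from the principal point sees the ray r / f radians off the axis. A picture is of the moment at which its call begins: read the wrist's pose just before it.
- hand_in(): hands the job in; it is judged then, once.
Trained networks look in a picture, given as the dict that the camera call returned (one of the last four; its "shot" number tells which), for a name from the list of things; names that differ only in an ending like _2 or _b are one class to them, and where a whole thing is asked for, a point or a joint stands for the part that bears it (a point fixed in the world has none). Each returns a list of dicts, best first, with "p" (0 to 1); they miss things now and then, are a little off and sometimes report something else, mostly with a low value. They report only what shows in the picture. A call takes as long as a camera call. They do not tell look-alikes from the thing itself.
- search_frame(label, picture): "at" ([column, row] as shares, 0 to 1, of the picture: columns of its width, rows of its height, amid what is visible of it).
- spot_point(label, picture): "at" ([column, row] as shares, 0 to 1, of the picture: columns of its width, rows of its height: a listed point, or the origin of a listed thing).
The state is a dict: "time_s": time; "qpos": joint angles; "joint_vel": joint speeds; "tau": joint torques, N m; "ee_pos": TCP position; "eef_rot": TCP orientation; "force": force on the tool from outside, world axes, zero at the start; "moment": the same for the moment, N m; "grip_width": finger opening in m; "grip_force": force on a finger pad.
Only numpy, scipy, OpenCV 4.12 (cv2) and the standard library are available. Lean on these libraries where they do the work, as an engineer would, in place of code of your own. Each camera call takes 0.05 s, during which the arm holds its last target. There are 200 camera calls.

### The job

Set the grind on the spice grinder: turn the adjustment ring on its leaning head clockwise (as you look down onto the ring) until you feel the burrs touch, then back it off exactly three clicks and let go. Leave everything standing around it where it is, and leave the fan switch alone.

Things in the scene. Friction and masses are not known exactly. Their poses are not given: they have to be found in the camera images.
- ring_mid (a point): Centre of the grinder's adjustment ring: a ribbed black round collar, 62 mm across, 30 mm high, on the leaning head. The point is on its axis, half-way up. z: the ring's axis, up and out of the head, leaning 35 degrees from vertical to the grinder's front; x: towards the pointer, turning with the ring. The ring's lower face stands 14 mm clear of the head on a 40 mm wide neck.
- ring_pointer (a point): Small steel pointer (14 x 6 mm, 4 mm high) on the ring's top face, 22 mm from its axis; same axes as ring_mid. The ring clicks every 20 degrees (18 a turn, light detents of 0.2 N m or less) and does not rise. Clockwise looking down on it (negative about z) closes the burrs. At the start it is about 4 to 7.5 clicks open; the pointer's direction at touch differs each time.
- burr_gap (a joint): Gap between the burrs inside the grinder, m: 0 = touching, 0.00001 (10 microns) more for each click that the ring is opened. It cannot be seen and is far smaller than the reading's noise. Touch is a hard stop, lying in a dip between two clicks: the ring's resistance then rises well above that of the clicks (over 0.5 N m).
- grinder: Spice grinder fixed to the bench, aluminium and dark steel: foot 190 x 140 mm, 22 mm thick, motor column 100 mm wide and 145 mm high, a round head 100 mm across leaning 35 degrees to the front and a short chute under it at the front. Origin: centre of the foot's underside; x points to its back, z up. The ring's centre is 62 mm in front of the origin and 193 mm above it.
- saucer: White ceramic saucer, 110 mm across, 16 mm high, under the chute in front of the grinder. Origin: centre of its underside. To be left alone.
- jar: Green glass jar with a steel cap, 72 mm across, 120 mm high, beside the grinder. Origin: centre of its underside. To be left alone.
- tin: Round tin with a paper label, 70 mm across, 100 mm high, beside the grinder. Origin: centre of its underside. To be left alone.
- pot: Steel pot, 170 mm across, 100 mm high. Origin: centre of its underside. To be left alone.
- spatula: Silicone spatula with a wooden handle, 260 mm long, lying flat. Origin on its underside; handle towards its -x. To be left alone.
- mug: Blue ceramic mug, 80 mm across, 90 mm high. Origin: centre of its underside. To be left alone.
- fan_switch (a joint): Toggle lever of the ceiling fan on a white panel (120 x 160 x 30 mm) at the bench's right: 0 = off, 0.8 rad = on. To be left alone.
Things that resemble listed ones, but are neither listed nor needed, are in the scene too. What is shaped like the grinder but red or turquoise is not meant.

How it is judged:
By the outcome, as a careful person would: the job done as asked, in the order asked, and still so for the second after the job is handed in, with the robot touching nothing.
It also fails if it takes over 61 s, if anything falls off the work surface, if the arm or the gripper's body presses on something with over 40 N, if the wrist force passes 120 N, or if a joint passes its speed limit or range.

## Working session

There is one attempt and no reset: what is moved stays moved. The work goes in short steps, Python scripts to look and compute and a tool call to move; the robot and the scene stay as the last step left them, time stands still between calls to the robot, and variables do not carry over. Pictures are saved under pics/ and viewed, at most 10 in all, crops included, and the job is handed in when it is done.

Besides the shell and the picture viewer there is one more tool, called after ">>>" as name(argument=value, ...), one argument or row to a line, values as JSON. jog_arm: Moves the arm, as the interface text tells. Its arguments: {"type":"object","properties":{"rows":{"type":"array","items":{"type":"array"}},"squeeze":{"type":"number"}},"required":["rows"]}

```bash
mkdir -p pics; ls; cat > h.py <<'E'
from station import *
import numpy as np, cv2
from scipy.spatial.transform import Rotation as R
def px2w(c,at,rz=None):
    u,v=at[0]*512,at[1]*384
    z=c["range_z"][int(v),int(u)] if rz is None else rz
    K=c["K"]; p=np.array([(u-K[0,2])/K[0,0]*z,-(v-K[1,2])/K[1,1]*z,-z,1])
    return (c["world_from_camera"]@p)[:3]
E
python3 - <<'E'
from h import *
o=get_obs(); print(o["time_s"],o["ee_pos"],o["eef_rot"])
ims=[]
for n in ("scene","top"):
    c=camera(n); ims.append(c["image"])
    for l in ("grinder","ring_mid","ring_pointer"):
        for d in spot_point(l,c)[:4]: print(n,l,np.round(d["at"],3),round(d["p"],2),np.round(px2w(c,d["at"]),3))
    for l in ("saucer","jar","tin","pot","mug","spatula","fan_switch"):
        for d in search_frame(l,c)[:2]: print(n,l,np.round(d["at"],3),round(d["p"],2),np.round(px2w(c,d["at"]),3))
cv2.imwrite("pics/a.png",cv2.resize(np.vstack(ims)[:,:,::-1],(400*1,600)))
cv2.imwrite("pics/s.png",ims[0][:,:,::-1]);cv2.imwrite("pics/t.png",ims[1][:,:,::-1])
E
```

```text
pics
0.0 [0.15126933 0.52850294 0.20486447] [-3.14037044e+00 -9.07123356e-05  2.86278590e+00]
scene grinder [0.565 0.557] 0.86 [0.532 0.126 0.129]
scene grinder [0.361 0.43 ] 0.83 [ 0.316 -0.255  0.103]
scene grinder [0.404 0.647] 0.61 [ 0.682 -0.124  0.141]
scene ring_mid [0.402 0.536] 0.7 [ 0.576 -0.135  0.215]
scene ring_mid [0.593 0.435] 0.48 [0.408 0.167 0.22 ]
scene ring_mid [0.364 0.308] 0.45 [ 0.191 -0.252  0.22 ]
scene ring_pointer [0.407 0.521] 0.79 [ 0.552 -0.129  0.212]
scene ring_pointer [0.37  0.295] 0.64 [-0.091 -0.311 -0.003]
scene ring_pointer [0.588 0.425] 0.52 [0.384 0.159 0.213]
scene saucer [0.44  0.538] 0.73 [ 0.428 -0.099  0.009]
scene jar [0.477 0.665] 0.6 [ 0.675 -0.012  0.095]
scene tin [0.311 0.628] 0.87 [ 0.644 -0.285  0.104]
scene pot [0.752 0.659] 0.61 [0.589 0.459 0.004]
scene mug [0.238 0.699] 0.78 [ 0.698 -0.419  0.005]
scene spatula [0.706 0.539] 0.64 [ 0.396  0.403 -0.001]
scene fan_switch [0.755 0.662] 0.52 [0.594 0.464 0.004]
scene fan_switch [0.221 0.497] 0.44 [ 0.463 -0.479  0.119]
top grinder [0.609 0.702] 0.72 [ 0.241 -0.236  0.157]
top grinde
[... 253 characters left out ...]
]
top ring_mid [0.545 0.464] 0.65 [ 0.553 -0.123  0.211]
top ring_pointer [0.539 0.549] 0.65 [ 0.454 -0.123  0.002]
top ring_pointer [0.628 0.752] 0.62 [ 0.184 -0.257  0.216]
top ring_pointer [0.558 0.495] 0.52 [ 0.534 -0.161  0.015]
top ring_pointer [0.387 0.594] 0.51 [0.386 0.151 0.214]
top saucer [0.539 0.55 ] 0.87 [ 0.453 -0.123  0.008]
top saucer [0.629 0.434] 0.74 [ 0.612 -0.293  0.093]
top jar [0.48  0.425] 0.57 [ 0.623 -0.008  0.122]
top tin [0.629 0.438] 0.78 [ 0.606 -0.291  0.097]
top pot [0.249 0.439] 0.56 [0.625 0.46  0.004]
top mug [0.676 0.359] 0.57 [ 0.742 -0.405  0.007]
top spatula [0.245 0.431] 0.24 [0.638 0.468 0.008]
top fan_switch [0.74  0.544] 0.63 [ 0.451 -0.489  0.119]
```

View pics/s.png

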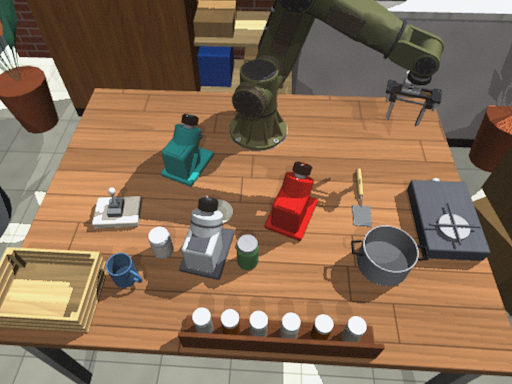

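View pics/t.png

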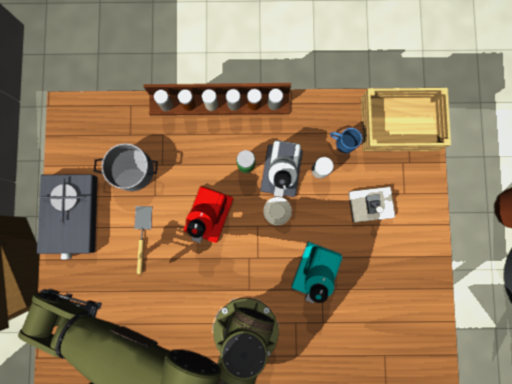

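The aluminium grinder (scene px ~(207,235), ring at ~(207,203); top ring at ~(283,178)) stands with its front towards the robot. The red and turquoise ones are the look-alikes. The tool can only point down, so I'll grip the ring across its horizontal diameter and ratchet it round.

```bash
cat >> h.py <<'E'
def cloud(c):
    v,u=np.mgrid[0:384,0:512]; z=c["range_z"]; K=c["K"]
    p=np.stack([(u+.5-K[0,2])/K[0,0]*z,-(v+.5-K[1,2])/K[1,1]*z,-z,np.ones_like(z)],-1)
    return (p@c["world_from_camera"].T)[...,:3], (z>0), c["image"].astype(int).max(-1)
E
python3 - <<'E'
from h import *
for n in ("scene","top"):
    c=camera(n); P,ok,b=cloud(c)
    near=ok&(np.hypot(P[...,0]-.59,P[...,1]+.13)<.2)
    m=near&(P[...,2]>.175)&(P[...,2]<.25)&(b<60)
    q=P[m]; print(n,m.sum(),q.min(0),q.max(0),q.mean(0))
    # column top/back edge: all points at z .10-.18 
    h=near&(P[...,2]>.12)&(P[...,2]<.26)&(np.abs(P[...,1]+.13)<.09)
    rect=cv2.minAreaRect(P[h][:,:2].astype(np.float32)); print("upper rect",rect)
    f=near&(P[...,2]>.015)&(P[...,2]<.03); print("foot",f.sum(),cv2.minAreaRect(P[f][:,:2].astype(np.float32)))
    for k in (.14,.155,.17,.185,.2,.21,.22):
        s=h&(abs(P[...,2]-k)<.007)
        if s.sum()>5: print(k,s.sum(),P[s].mean(0).round(3),P[s].min(0).round(3)[:2],P[s].max(0).round(3)[:2])
    y0,y1,x0,x1=(180,290,160,280) if n=="scene" else (125,235,225,345)
    cv2.imwrite(f"pics/c_{n}.png",cv2.resize(c["image"][y0:y1,x0:x1,::-1],None,fx=4.5,fy=4.5,interpolation=cv2.INTER_CUBIC))
a=[cv2.imread(f"pics/c_{n}.png") for n in("scene","top")]
cv2.imwrite("pics/c.png",cv2.resize(np.hstack(a),(800,367)))
E
```

```text
scene 216 [ 0.53643068 -0.16044131  0.18971531] [ 0.58779548 -0.10066976  0.22444992] [ 0.56947627 -0.12850402  0.20824378]
upper rect ((0.613231897354126, -0.1398157775402069), (0.09933990240097046, 0.18208493292331696), 79.93700408935547)
foot 701 ((0.5928763747215271, -0.10696491599082947), (0.3016330897808075, 0.3173442780971527), 56.47291564941406)
0.14 615 [ 0.666 -0.145  0.142] [ 0.543 -0.201] [ 0.708 -0.086]
0.155 200 [ 0.624 -0.133  0.154] [ 0.546 -0.182] [ 0.696 -0.085]
0.17 209 [ 0.607 -0.133  0.17 ] [ 0.557 -0.183] [ 0.637 -0.085]
0.185 253 [ 0.6   -0.135  0.185] [ 0.524 -0.179] [ 0.628 -0.092]
0.2 148 [ 0.573 -0.13   0.2  ] [ 0.521 -0.165] [ 0.618 -0.098]
0.21 145 [ 0.565 -0.129  0.21 ] [ 0.54  -0.159] [ 0.588 -0.098]
0.22 71 [ 0.567 -0.131  0.217] [ 0.548 -0.152] [ 0.58  -0.105]
top 196 [ 0.52339547 -0.16406301  0.18760527] [ 0.57835332 -0.11126556  0.2248896 ] [ 0.5519554  -0.13665368  0.20815007]
upper rect ((0.6095200777053833, -0.14581064879894257), (0.09957360476255417, 0.18012408912181854), 79.57456970214844)
foot 654 ((0.5703870058059692, -0.11804428696632385), (0.27656006813049316, 0.32172080874443054), 49.521663665771484)
0.14 396 [ 0.661 -0.154  0.142] [ 0.536 -0.208] [ 0.702 -0.094]
0.155 117 [ 0.617 -0.145  0.154] [ 0.535 -0.195] [ 0.691 -0.093]
0.17 133 [ 0.591 -0.14   0.17 ] [ 0.548 -0.188] [ 0.634 -0.093]
0.185 188 [ 0.589 -0.142  0.185] [ 0.52  -0.183] [ 0.621 -0.099]
0.2 149 [ 0.557 -0.135  0.2  ] [ 0.52  -0.168] [ 0.611 -0.105]
0.21 150 [ 0.554 -0.135  0.21 ] [ 0.536 -0.163] [ 0.581 -0.108]
0.22 70 [ 0.561 -0.137  0.217] [ 0.545 -0.159] [ 0.576 -0.115]
```

View pics/c.png

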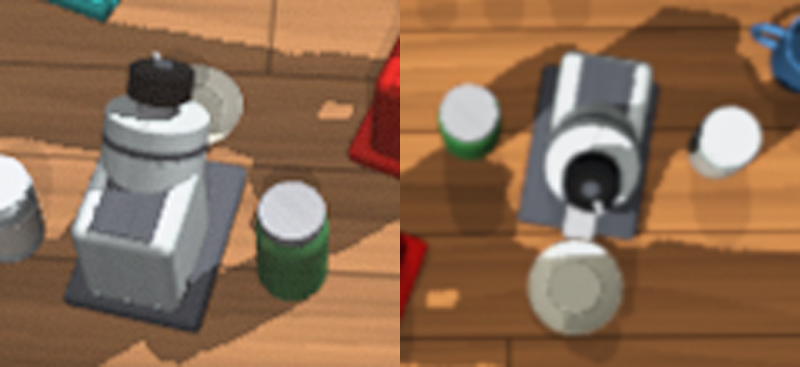

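>>> jog_arm(
  rows=[
    [[0, 0, -0.04], 0, 0.094],
    [[0, 0, -0.04], 0, 0.094],
    [[0, 0, -0.04], 0, 0.094],
    [[0, 0, -0.03], 0, 0.094],
  ],
)

```text
time_s: 1.53
ee_pos: [0.1513, 0.5287, 0.359]
eef_rot: [3.139, 0.0, 2.863]
force: [-0.2, 0.6, 0.2]
grip_width: 0.0939
grip_force: 0.0
```

>>> jog_arm(
  rows=[
    [[-0.024, -0.022, 0], 0, 0.094],
    [[-0.024, -0.022, 0], 0, 0.094],
    [[-0.024, -0.022, 0], 0, 0.094],
    [[-0.024, -0.022, 0], 0, 0.094],
    [[-0.024, -0.022, 0], 0, 0.094],
    [[-0.024, -0.022, 0], 0, 0.094],
    [[-0.024, -0.022, 0], 0, 0.094],
    [[-0.024, -0.022, 0], 0, 0.094],
    [[-0.024, -0.022, 0], 0, 0.094],
    [[-0.024, -0.022, 0], 0, 0.094],
    [[-0.024, -0.022, 0], 0, 0.094],
    [[-0.024, -0.022, 0], 0, 0.094],
  ],
)

```text
time_s: 2.53
ee_pos: [0.356, 0.1942, 0.3557]
eef_rot: [3.141, 0.0, 2.863]
force: [-0.1, 1.8, -0.9]
grip_width: 0.0937
grip_force: 0.0
```

>>> jog_arm(
  rows=[
    [[-0.024, -0.022, 0], 0, 0.094],
    [[-0.024, -0.022, 0], 0, 0.094],
    [[-0.024, -0.022, 0], 0, 0.094],
    [[-0.024, -0.022, 0], 0, 0.094],
    [[-0.024, -0.022, 0], 0, 0.094],
    [[-0.024, -0.022, 0], 0, 0.094],
    [[-0.024, -0.022, 0], 0, 0.094],
    [[-0.024, -0.022, 0], 0, 0.094],
    [[-0.024, -0.022, 0], 0, 0.094],
    [[-0.024, -0.022, 0], 0, 0.094],
    [[0, 0, 0], -6, 0.094],
    [[0, 0, 0], 0, 0.094],
  ],
)

```text
time_s: 3.53
ee_pos: [0.5261, -0.0831, 0.3547]
eef_rot: [3.141, -0.001, 2.97]
force: [-1.0, 0.2, 0.0]
grip_width: 0.0939
grip_force: 0.0
```

```bash
cat >> h.py <<'E'
def wcloud():
    o=get_obs(); c=camera("wrist"); K=c["K"]; v,u=np.mgrid[0:384,0:512]
    x=(u+.5-K[0,2])/K[0,0]; y=(v+.5-K[1,2])/K[1,1]; r=np.hypot(x,y)+1e-9
    z=c["range_z"]; t=np.tan(np.clip(r,0,1.5))/r
    p=np.stack([x*t*z,-y*t*z,-z,np.ones_like(z)],-1)@c["T_tool_cam"].T
    W=p[...,:3]@R.from_euler("xyz",o["eef_rot"]).as_matrix().T+o["ee_pos"]
    return c,W,(z>0),c["image"].astype(int).max(-1),o
E
python3 - <<'E'
from h import *
c,W,ok,b,o=wcloud(); print(o["ee_pos"],o["eef_rot"],o["qpos"],o["force"],o["moment"]); print(c["K"],c["T_tool_cam"])
for l in ("ring_mid","ring_pointer"):
    for d in spot_point(l,c)[:3]:
        u,v=int(d["at"][0]*512),int(d["at"][1]*384); print(l,u,v,d["p"],W[v,u])
m=ok&(np.hypot(W[...,0]-.56,W[...,1]+.135)<.06)&(W[...,2]>.18)&(W[...,2]<.24)&(b<70)
q=W[m]; print(m.sum(),q.min(0),q.max(0),q.mean(0))
cv2.imwrite("pics/w1.png",c["image"][...,::-1])
E
```

```text
[ 0.52610338 -0.08306851  0.35465816] [ 3.14148480e+00 -1.33099933e-03  2.97034651e+00] [-2.25390185e-01  1.95773859e-01  1.31059494e+00  3.57445992e-05
  1.63655874e+00 -1.62493797e+00] [-0.99257608  0.24315786  0.03290725] [ 0.05161027 -0.00678885 -0.01779431]
[[297.31863964   0.         257.31428788]
 [  0.         297.31863964 190.09848588]
 [  0.           0.           1.        ]] [[ 8.97541209e-04  9.59909711e-01  2.80307941e-01  8.29597630e-02]
 [ 9.99999284e-01 -6.39571465e-04 -1.01177906e-03  2.74375765e-04]
 [-7.91939588e-04  2.80308648e-01 -9.59909597e-01 -1.80322801e-01]
 [ 0.00000000e+00  0.00000000e+00  0.00000000e+00  1.00000000e+00]]
ring_mid 219 204 0.72 [ 0.54711083 -0.13047201  0.21121798]
ring_pointer 209 182 0.83 [ 0.52276906 -0.13947565  0.19641803]
ring_pointer 439 44 0.76 [0.39419461 0.15910946 0.22150669]
1214 [ 0.5234286  -0.16135707  0.18941639] [ 0.5721625  -0.10234829  0.22286438] [ 0.54574912 -0.13248682  0.2069773 ]
```

View pics/w1.png

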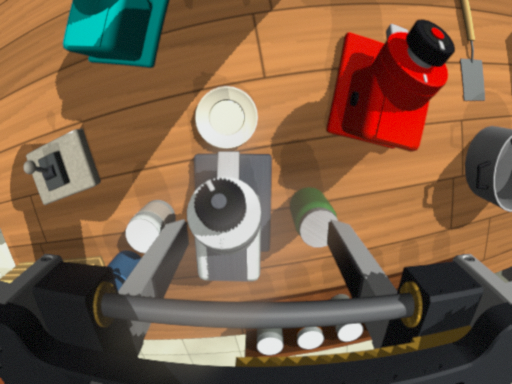

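The wrist view shows the ring at px (219,204) with its pointer at about (209,185), facing the front and slightly right. The saucer is ahead, the tin at the left and the jar at the right. Next I fit the ring pose.

```bash
cat >> h.py <<'E'
def ring(c,W,ok,b,c0=(.556,-.133,.193),yaw=-10.):
    """fit top face: known 35 deg lean; returns mid, yaw, pointer angle"""
    m=ok&(np.linalg.norm(W-np.array(c0),axis=-1)<.05)&(W[...,2]>.175)
    q=W[m]; bb=b[m]
    best=None
    for yw in np.radians(np.arange(yaw-6,yaw+6.1,.5)):
        n=np.array([-np.cos(yw)*np.sin(.6109),-np.sin(yw)*np.sin(.6109),np.cos(.6109)])
        h=q@n; hi=np.histogram(h,bins=np.arange(h.min(),h.max()+.001,.001)); k=hi[0].argmax(); s=hi[0][max(k-1,0):k+2].sum()
        if best is None or s>best[0]: best=(s,yw,n,np.median(h[abs(h-hi[1][k]-.0005)<.0015]))
    s,yw,n,h0=best
    f=np.array([-np.cos(yw)*np.cos(.6109),-np.sin(yw)*np.cos(.6109),-np.sin(.6109)]) # downhill front
    l=np.cross(n,f)
    t=abs(q@n-h0)<.0025; uv=np.stack([q[t]@f,q[t]@l],1)
    (cu,cv_),r=cv2.minEnclosingCircle(uv.astype(np.float32))
    top=cu*f+cv_*l+h0*n; return top-.015*n,np.degrees(yw),r,n,f,l,top,q,bb
E
python3 - <<'E'
from h import *
c,W,ok,b,o=wcloud()
mid,yw,r,n,f,l,top,q,bb=ring(c,W,ok,b); print("mid",mid,"yaw",yw,"r",r)
p=(q-top)@np.stack([f,l,n],1)
m=(p[:,2]>.002)&(np.hypot(p[:,0],p[:,1])<.033)
print(m.sum(),p[m].mean(0),p[m][:,2].max(),"deg from front:",np.degrees(np.arctan2(p[m,1].mean(),p[m,0].mean())))
# free plane
t=abs(p[:,2])<.0025; u,s,vt=np.linalg.svd(q[t]-q[t].mean(0),full_matrices=False); nn=vt[2]*np.sign(vt[2,2]); print("lean",np.degrees(np.arccos(nn[2])),"yaw",np.degrees(np.arctan2(-nn[1],-nn[0])),q[t].mean(0))
E
```

```text
mid [ 0.55429925 -0.13267062  0.19466869] yaw -11.0 r 0.03111107647418976
255 [0.00362722 0.00214776 0.00342791] 0.00569148424525761 deg from front: 30.630724056291548
lean 35.045160301585476 yaw -10.714886316499388 [ 0.54721751 -0.13022936  0.20774758]
```

>>> jog_arm(
  rows=[
    [[-0.018, -0.022, 0], 0, 0.094],
    [[-0.018, -0.022, 0], 0, 0.094],
    [[0, 0, 0.02], -6, 0.094],
    [[0, 0, 0.02], -6, 0.094],
    [[0, 0, 0.02], -6, 0.094],
    [[0, 0, 0.02], -6, 0.094],
    [[0, 0, 0.02], 0, 0.094],
    [[0, 0, 0], 0, 0.094],
    [[0, 0, 0], 0, 0.094],
  ],
)

```text
time_s: 4.48
ee_pos: [0.5534, -0.1308, 0.2558]
eef_rot: [3.141, -0.001, -2.898]
force: [0.1, -0.8, -0.3]
grip_width: 0.0941
grip_force: 0.0
```

```bash
cat >> h.py <<'E'
def pointer(save=None,**k):
    c,W,ok,b,o=wcloud()
    mid,yw,r,n,f,l,top,q,bb=ring(c,W,ok,b,**k)
    p=(q-top)@np.stack([f,l,n],1); rr=np.hypot(p[:,0],p[:,1])
    m=(p[:,2]>.0015)&(p[:,2]<.008)&(rr<.031)&(rr>.014)&(bb>70)
    a=np.degrees(np.arctan2(np.median(p[m,1]),np.median(p[m,0]))) if m.sum() else None
    print("t",o["time_s"],"tcp",o["ee_pos"].round(4),"rpy",np.degrees(o["eef_rot"]).round(1),"mid",mid.round(4),"yaw",yw,"r",r.round(4),"npts",m.sum(),"pointer deg",a,"rad",np.median(rr[m]) if m.sum() else None)
    print("force",o["force"].round(2),"mom",o["moment"].round(3),"grip",o["grip_width"].round(4),o["grip_force"])
    for d in spot_point("ring_pointer",c)[:2]:
        u,v=int(d["at"][0]*512),int(d["at"][1]*384); pp=(W[v,u]-top)@np.stack([f,l,n],1); print(" net",u,v,round(d["p"],2),"deg",np.degrees(np.arctan2(pp[1],pp[0])).round(1),pp.round(4))
    if save: cv2.imwrite(save,c["image"][...,::-1])
    return c,W,o
E
python3 -c "
from h import *
pointer('pics/w2.png')"
```

```text
Traceback (most recent call last):
  File "h.py", line 41, in pointer
    print("t",o["time_s"],"tcp",o["ee_pos"].round(4),"rpy",np.degrees(o["eef_rot"]).round(1),"mid",mid.round(4),"yaw",yw,"r",r.round(4),"npts",m.sum(),"pointer deg",a,"rad",np.median(rr[m]) if m.sum() else None)
                                                                                                                             ^^^^^^^
AttributeError: 'float' object has no attribute 'round'
```

```bash
sed -i 's/r\.round(4),"npts"/round(r,4),"npts"/' h.py
python3 -c "
from h import *
pointer('pics/w2.png')"
```

```text
t 4.5333 tcp [ 0.5538 -0.131   0.2569] rpy [-1.80e+02  1.00e-01 -1.66e+02] mid [ 0.5538 -0.1325  0.1946] yaw -9.5 r 0.0312 npts 153 pointer deg 30.710176494238855 rad 0.020907270412997392Traceback (most recent call last):
  File "<string>", line 3, in <module>
    pointer('pics/w2.png')
    ~~~~~~~^^^^^^^^^^^^^^^
  File "h.py", line 42, in pointer
    print("force",o["force"].round(2),"mom",o["moment"].round(3),"grip",o["grip_width"].round(4),o["grip_force"])
                                                                        ^^^^^^^^^^^^^^^^^^^^^
AttributeError: 'float' object has no attribute 'round'
```

>>> jog_arm(
  rows=[
    [[0, -0.0015, 0.018], 0, 0.094],
    [[0, 0, 0.018], 0, 0.094],
    [[0, 0, 0.018], 0, 0.094],
    [[0, 0, 0.01], 0, 0.094],
    [[0, 0, 0.008], 0, 0.094],
    [[0, 0, 0], 0, 0.094],
  ],
)

```text
time_s: 5.08
ee_pos: [0.5539, -0.1328, 0.183]
eef_rot: [3.141, -0.001, -2.897]
force: [0.0, 0.1, -0.6]
grip_width: 0.0938
grip_force: 0.0
```

>>> jog_arm(
  rows=[
    [[0, 0, 0], 0, 0.05],
    [[0, 0, 0], 0, 0.05],
    [[0, 0, 0], 0, 0.05],
    [[0, 0, 0], 0, 0.05],
    [[0, 0, 0], 0, 0.05],
    [[0, 0, 0], 0, 0.05],
  ],
  squeeze=35,
)

```text
time_s: 5.58
ee_pos: [0.5544, -0.1338, 0.1841]
eef_rot: [-3.139, 0.001, -2.897]
force: [1.8, -5.5, 2.1]
grip_width: 0.0647
grip_force: 35.0
```

```bash
sed -i 's/o\["grip_width"\].round(4)/o["grip_width"]/' h.py
python3 -c "
from h import *
pointer('pics/w2.png')"
```

```text
t 5.5833 tcp [ 0.5544 -0.1338  0.1841] rpy [-1.799e+02  1.000e-01 -1.660e+02] mid [ 0.5521 -0.1361  0.1939] yaw -10.0 r 0.0448 npts 250 pointer deg 24.059896880952326 rad 0.019554268394883355
force [ 1.78 -5.5   2.08] mom [-0.988 -0.247 -0.035] grip 0.06470002863443143 35.0003707408905
 net 259 195 0.96 deg 21.5 [0.02   0.0079 0.004 ]
```

View pics/w2.png

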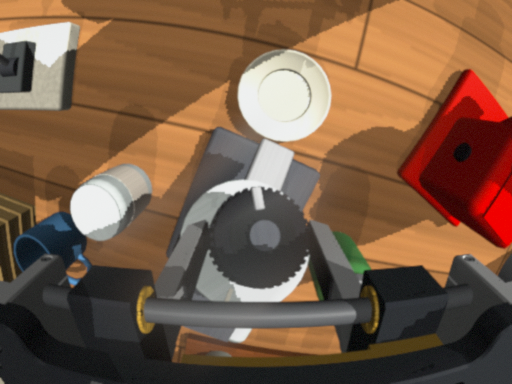

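The ring is gripped on both sides, with the pointer at px (259,197) in clear view. Now the first clockwise stroke.

```bash
python3 - <<'E'
s=open('h.py').read()
i=s.index("    mid,yw,r,n,f,l,top,q,bb=ring(c,W,ok,b,**k)")
s=s.replace("    mid,yw,r,n,f,l,top,q,bb=ring(c,W,ok,b,**k)","""    yw=np.radians(-10.5);S,C=np.sin(.6109),np.cos(.6109);cy,sy=np.cos(yw),np.sin(yw);r=0.
    n=np.array([-cy*S,-sy*S,C]);f=np.array([-cy*C,-sy*C,-S]);l=np.cross(n,f)
    mid=np.array([.554,-.1327,.1946]);top=mid+.015*n;m=ok&(np.linalg.norm(W-mid,axis=-1)<.05);q=W[m];bb=b[m]""")
open('h.py','w').write(s)
from h import *
pointer()
E
```

```text
t 5.6833 tcp [ 0.5544 -0.1338  0.1841] rpy [-1.799e+02  1.000e-01 -1.660e+02] mid [ 0.554  -0.1327  0.1946] yaw -0.1832595714594046 r 0.0 npts 305 pointer deg 32.143068655569344 rad 0.021320213782520164
force [ 0.82 -5.66  0.95] mom [-1.031 -0.253  0.026] grip 0.06498315783815953 35.00002384185791
 net 257 198 0.73 deg 32.8 [0.0191 0.0123 0.0042]
```

>>> jog_arm(
  rows=[
    [[0, 0, 0], 6, 0.05],
    [[0, 0, 0], 6, 0.05],
    [[0, 0, 0], 6, 0.05],
    [[0, 0, 0], 6, 0.05],
    [[0, 0, 0], 0, 0.05],
  ],
)

```text
time_s: 6.2
ee_pos: [0.5545, -0.1336, 0.1837]
eef_rot: [-3.141, 0.002, 2.96]
force: [4.2, -6.4, -2.8]
grip_width: 0.0615
grip_force: 35.0
```

```bash
python3 -c "
from h import *
pointer()"
```

```text
t 6.2 tcp [ 0.5545 -0.1336  0.1837] rpy [-1.799e+02  1.000e-01  1.696e+02] mid [ 0.554  -0.1327  0.1946] yaw -0.1832595714594046 r 0.0 npts 385 pointer deg 19.851053015194687 rad 0.0192013937712841
force [ 4.21 -6.4  -2.78] mom [-0.858 -0.836 -0.003] grip 0.06152407677852536 34.97536540031433
 net 244 195 0.62 deg 18.7 [0.0238 0.008  0.0033]
```

>>> jog_arm(
  rows=[
    [[0, 0, 0], 6, 0.05],
    [[0, 0, 0], 6, 0.05],
    [[0, 0, 0], 6, 0.05],
    [[0, 0, 0], 6, 0.05],
    [[0, 0, 0], 0, 0.05],
  ],
  squeeze=50,
)

```text
time_s: 6.72
ee_pos: [0.5543, -0.1331, 0.1844]
eef_rot: [3.141, 0.002, 2.544]
force: [-2.2, -3.4, 7.0]
grip_width: 0.0642
grip_force: 50.0
```

```bash
python3 -c "
from h import *
pointer('pics/w3.png')"
```

```text
t 6.7167 tcp [ 0.5543 -0.1331  0.1844] rpy [1.800e+02 1.000e-01 1.458e+02] mid [ 0.554  -0.1327  0.1946] yaw -0.1832595714594046 r 0.0 npts 345 pointer deg 5.649410510749315 rad 0.02166168677437061
force [-2.19 -3.45  6.96] mom [ 0.606 -0.231  0.912] grip 0.06417367418956163 50.00285804271698
 net 231 198 0.74 deg 6.9 [0.0257 0.0031 0.0037]
```

View pics/w3.png

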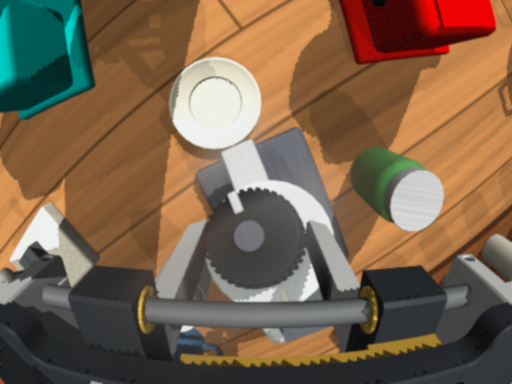

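>>> jog_arm(
  rows=[
    [[0, 0, 0], 0, 0.08],
    [[0, 0, 0], 0, 0.08],
    [[0, 0, 0], 0, 0.08],
    [[0, 0, 0], -7, 0.08],
    [[0, 0, 0], -7, 0.08],
    [[0, 0, 0], -7, 0.08],
    [[0, 0, 0], -7, 0.08],
    [[0, 0, 0], -7, 0.08],
    [[0, 0, 0], -7, 0.08],
    [[0, 0, 0], -7, 0.08],
    [[0, 0, 0], 0, 0.05],
    [[0, 0, 0], 0, 0.05],
  ],
  squeeze=60,
)

```text
time_s: 7.82
ee_pos: [0.5539, -0.1328, 0.1833]
eef_rot: [3.141, -0.0, -2.882]
force: [0.8, 0.2, -1.0]
grip_width: 0.0703
grip_force: 0.0
```

```bash
python3 -c "
from h import *
pointer()"
```

```text
t 7.8167 tcp [ 0.5539 -0.1328  0.1833] rpy [ 180.    -0.  -165.2] mid [ 0.554  -0.1327  0.1946] yaw -0.1832595714594046 r 0.0 npts 307 pointer deg 7.777664557416553 rad 0.020369057607746273
force [ 0.77  0.25 -1.02] mom [ 0.076 -0.    -0.019] grip 0.07028599310615563 0.0
 net 272 199 0.78 deg 7.9 [0.0232 0.0032 0.0034]
```

>>> jog_arm(
  rows=[
    [[0, 0, 0], 0, 0.05],
    [[0, 0, 0], 0, 0.05],
    [[0, 0, 0], 6, 0.05],
    [[0, 0, 0], 6, 0.05],
    [[0, 0, 0], 6, 0.05],
    [[0, 0, 0], 6, 0.05],
    [[0, 0, 0], 6, 0.05],
    [[0, 0, 0], 6, 0.05],
    [[0, 0, 0], 6, 0.05],
    [[0, 0, 0], 6, 0.05],
    [[0, 0, 0], 0, 0.05],
  ],
)

```text
time_s: 8.83
ee_pos: [0.5539, -0.1322, 0.1843]
eef_rot: [3.14, -0.0, 2.557]
force: [-8.0, 0.1, 9.2]
grip_width: 0.0634
grip_force: 60.0
```

```bash
python3 -c "
from h import *
pointer()"
```

```text
t 8.8333 tcp [ 0.5539 -0.1322  0.1843] rpy [179.9  -0.  146.5] mid [ 0.554  -0.1327  0.1946] yaw -0.1832595714594046 r 0.0 npts 347 pointer deg -24.73699973788905 rad 0.02200709283333774
force [-7.97  0.1   9.23] mom [2.231 0.283 1.444] grip 0.06336632590126391 60.005621910095215
 net 248 197 0.73 deg -16.9 [ 0.023  -0.007   0.0029]
```

>>> jog_arm(
  rows=[
    [[0, 0, 0], 0, 0.08],
    [[0, 0, 0], 0, 0.08],
    [[0, 0, 0], 0, 0.08],
    [[0, 0, 0], -7, 0.08],
    [[0, 0, 0], -7, 0.08],
    [[0, 0, 0], -7, 0.08],
    [[0, 0, 0], -7, 0.08],
    [[0, 0, 0], -7, 0.08],
    [[0, 0, 0], -7, 0.08],
    [[0, 0, 0], -7, 0.08],
    [[0, 0, 0], 0, 0.05],
    [[0, 0, 0], 0, 0.05],
  ],
  squeeze=60,
)

```text
time_s: 9.93
ee_pos: [0.554, -0.1328, 0.1834]
eef_rot: [3.141, -0.0, -2.867]
force: [1.0, 0.2, -0.1]
grip_width: 0.0702
grip_force: 0.0
```

```bash
python3 -c "
from h import *
pointer()"
```

```text
t 9.9333 tcp [ 0.554  -0.1328  0.1834] rpy [ 180.    -0.  -164.2] mid [ 0.554  -0.1327  0.1946] yaw -0.1832595714594046 r 0.0 npts 264 pointer deg -21.607503200244548 rad 0.020729927688704766
force [ 0.95  0.18 -0.14] mom [ 0.013 -0.016  0.024] grip 0.07022004938951512 0.0
 net 287 207 0.63 deg -16.5 [ 0.0226 -0.0067  0.0034]
 net 257 239 0.59 deg 129.5 [-0.0026  0.0032  0.0035]
```

>>> jog_arm(
  rows=[
    [[0, 0, 0], 0, 0.05],
    [[0, 0, 0], 0, 0.05],
    [[0, 0, 0], 6, 0.05],
    [[0, 0, 0], 6, 0.05],
    [[0, 0, 0], 6, 0.05],
    [[0, 0, 0], 6, 0.05],
    [[0, 0, 0], 6, 0.05],
    [[0, 0, 0], 6, 0.05],
    [[0, 0, 0], 6, 0.05],
    [[0, 0, 0], 6, 0.05],
    [[0, 0, 0], 0, 0.05],
  ],
)

```text
time_s: 10.95
ee_pos: [0.5546, -0.1339, 0.1832]
eef_rot: [-3.141, 0.003, 2.572]
force: [9.0, -9.8, -6.9]
grip_width: 0.0638
grip_force: 60.0
```

```bash
python3 -c "
from h import *
pointer()"
```

```text
t 10.95 tcp [ 0.5546 -0.1339  0.1832] rpy [-180.     0.2  147.4] mid [ 0.554  -0.1327  0.1946] yaw -0.1832595714594046 r 0.0 npts 367 pointer deg -49.3449863673021 rad 0.022062466381454766
force [ 8.99 -9.77 -6.88] mom [-1.97  -1.57   0.006] grip 0.0637641392396856 59.99458909034729
 net 269 200 0.69 deg -46.1 [ 0.0159 -0.0165  0.0037]
 net 173 340 0.38 deg 141.2 [-0.042   0.0337  0.0588]
```

>>> jog_arm(
  rows=[
    [[0, 0, 0], 0, 0.08],
    [[0, 0, 0], 0, 0.08],
    [[0, 0, 0], 0, 0.08],
    [[0, 0, 0], -7, 0.08],
    [[0, 0, 0], -7, 0.08],
    [[0, 0, 0], -7, 0.08],
    [[0, 0, 0], -7, 0.08],
    [[0, 0, 0], -7, 0.08],
    [[0, 0, 0], -7, 0.08],
    [[0, 0, 0], -7, 0.08],
    [[0, 0, 0], 0, 0.05],
    [[0, 0, 0], 0, 0.05],
  ],
  squeeze=60,
)

```text
time_s: 12.05
ee_pos: [0.554, -0.1328, 0.1835]
eef_rot: [3.141, 0.0, -2.849]
force: [0.5, 1.2, 0.0]
grip_width: 0.0699
grip_force: 0.0
```

```bash
python3 -c "
from h import *
pointer()"
```

```text
t 12.05 tcp [ 0.554  -0.1328  0.1835] rpy [ 180.     0.  -163.3] mid [ 0.554  -0.1327  0.1946] yaw -0.1832595714594046 r 0.0 npts 266 pointer deg -44.04436622900349 rad 0.02068782159935139
force [0.52 1.16 0.03] mom [ 0.026  0.06  -0.033] grip 0.06985551173775449 0.0006013726306264289
 net 297 221 0.9 deg -41.0 [ 0.0174 -0.0151  0.0039]
```

>>> jog_arm(
  rows=[
    [[0, 0, 0], 0, 0.05],
    [[0, 0, 0], 0, 0.05],
    [[0, 0, 0], 6, 0.05],
    [[0, 0, 0], 6, 0.05],
    [[0, 0, 0], 6, 0.05],
    [[0, 0, 0], 6, 0.05],
    [[0, 0, 0], 0, 0.05],
  ],
)

```text
time_s: 12.73
ee_pos: [0.5537, -0.1338, 0.1837]
eef_rot: [-3.14, -0.0, 3.009]
force: [-3.7, -5.9, 2.6]
grip_width: 0.0611
grip_force: 60.0
```

```bash
python3 -c "
from h import *
pointer()"
```

```text
t 12.7333 tcp [ 0.5537 -0.1338  0.1837] rpy [-179.9   -0.   172.4] mid [ 0.554  -0.1327  0.1946] yaw -0.1832595714594046 r 0.0 npts 398 pointer deg -58.530767395176085 rad 0.01910458167706826
force [-3.68 -5.86  2.62] mom [-1.289  0.697 -0.293] grip 0.061063897189314334 59.97196555137634
 net 292 217 0.8 deg -58.2 [ 0.0117 -0.0189  0.0042]
```

>>> jog_arm(
  rows=[
    [[0, 0, 0], 6, 0.05],
    [[0, 0, 0], 6, 0.05],
    [[0, 0, 0], 6, 0.05],
    [[0, 0, 0], 6, 0.05],
    [[0, 0, 0], 0, 0.05],
  ],
)

```text
time_s: 13.25
ee_pos: [0.5565, -0.1344, 0.1844]
eef_rot: [3.141, 0.008, 2.593]
force: [17.5, -14.2, -4.4]
grip_width: 0.0635
grip_force: 60.0
```

```bash
python3 -c "
from h import *
pointer('pics/w4.png')"
```

```text
t 13.25 tcp [ 0.5565 -0.1344  0.1844] rpy [180.    0.5 148.6] mid [ 0.554  -0.1327  0.1946] yaw -0.1832595714594046 r 0.0 npts 385 pointer deg -67.28476018539881 rad 0.0218808270616765
force [ 17.51 -14.24  -4.38] mom [-1.792 -3.758  0.909] grip 0.06349621491662219 59.99869644641876
 net 278 204 0.76 deg -63.0 [ 0.0102 -0.02    0.0031]
```

View pics/w4.png

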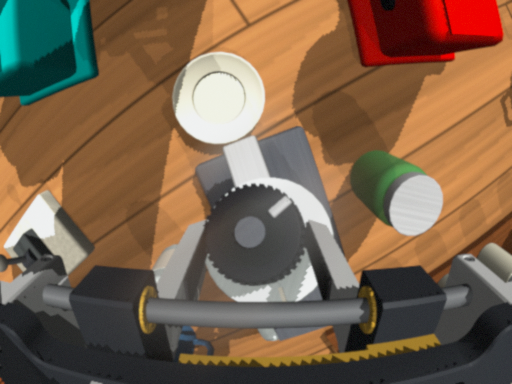

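The pointer is now at px (282,206), to the right-front. The ring moved little in the last half stroke and the forces rose, so this is probably the stop. I'll release, re-grip and confirm, using a sharper pointer measure.

>>> jog_arm(
  rows=[
    [[0, 0, 0], 0, 0.08],
    [[0, 0, 0], 0, 0.08],
    [[0, 0, 0], 0, 0.08],
    [[0, 0, 0], -7, 0.08],
    [[0, 0, 0], -7, 0.08],
    [[0, 0, 0], -7, 0.08],
    [[0, 0, 0], -7, 0.08],
    [[0, 0, 0], -7, 0.08],
    [[0, 0, 0], -7, 0.08],
    [[0, 0, 0], -7, 0.08],
    [[0, 0, 0], 0, 0.08],
  ],
  squeeze=60,
)

```text
time_s: 14.27
ee_pos: [0.5539, -0.1326, 0.1833]
eef_rot: [3.141, -0.0, -2.822]
force: [-0.2, 0.5, 1.0]
grip_width: 0.0803
grip_force: 0.0
```

```bash
cat >> h.py <<'E'
def ptr2(hh=.004):
    c,W,ok,b,o=wcloud(); yw=np.radians(-10.5);S,C=np.sin(.6109),np.cos(.6109);cy,sy=np.cos(yw),np.sin(yw)
    n=np.array([-cy*S,-sy*S,C]);f=np.array([-cy*C,-sy*C,-S]);l=np.cross(n,f);top=np.array([.554,-.1327,.1946])+.015*n
    Ro=R.from_euler("xyz",o["eef_rot"]).as_matrix(); cam=Ro@c["T_tool_cam"][:3,3]+o["ee_pos"]
    # centre correction from the dark ring depth points
    d=W-cam; s=((top+hh*n-cam)@n)/(d@n); X=cam+s[...,None]*d-top
    u,v=X@f,X@l; rr=np.hypot(u,v); im=c["image"].astype(int); hz=(W-top)@n
    m=ok&(rr>.0145)&(rr<.0285)&(im.min(-1)>100)&(hz>0)&(hz<.009)
    uu,vv=u[m],v[m]; a=np.degrees(np.arctan2(vv.mean(),uu.mean()))
    ll=cv2.fitLine(np.stack([uu,vv],1).astype(np.float32),cv2.DIST_L2,0,.01,.01).ravel(); dr=np.degrees(np.arctan2(ll[1],ll[0]))
    dr=min((dr,dr+180,dr-180),key=lambda x:abs((x-a+180)%360-180))
    print("t",round(o["time_s"],2),"PTR n",m.sum(),"from centre %.1f  line dir %.1f"%(a,dr),"r %.4f"%np.hypot(uu.mean(),vv.mean()),"tcp",o["ee_pos"].round(4),"yaw %.1f"%np.degrees(o["eef_rot"][2]),"F",o["force"].round(1),"M",o["moment"].round(2))
E
python3 -c "
from h import *
pointer();ptr2()"
```

```text
t 14.2667 tcp [ 0.5539 -0.1326  0.1833] rpy [ 180.    -0.  -161.7] mid [ 0.554  -0.1327  0.1946] yaw -0.1832595714594046 r 0.0 npts 259 pointer deg -64.66812404401992 rad 0.020981687067533124
force [-0.18  0.47  0.99] mom [ 0.053 -0.035 -0.019] grip 0.08030064754750378 0.0
 net 303 236 0.85 deg -62.6 [ 0.0112 -0.0216  0.0042]
t 14.37 PTR n 200 from centre -66.3  line dir -64.7 r 0.0214 tcp [ 0.5539 -0.1327  0.1834] yaw -162.2 F [ 0.6 -0.5 -0.3] M [0.08 0.05 0.01]
```

>>> jog_arm(
  rows=[
    [[0, 0, 0], 0, 0.05],
    [[0, 0, 0], 0, 0.05],
    [[0, 0, 0], 0, 0.05],
    [[0, 0, 0], 0, 0.05],
    [[0, 0, 0], 0, 0.05],
    [[0, 0, 0], 6, 0.05],
    [[0, 0, 0], 6, 0.05],
    [[0, 0, 0], 6, 0.05],
    [[0, 0, 0], 6, 0.05],
    [[0, 0, 0], 0, 0.05],
  ],
)

```text
time_s: 15.25
ee_pos: [0.5534, -0.1343, 0.1834]
eef_rot: [-3.139, -0.001, 3.028]
force: [-3.2, -8.0, 1.9]
grip_width: 0.0614
grip_force: 60.1
```

```bash
python3 -c "
from h import *
ptr2()"
```

```text
t 15.25 PTR n 247 from centre -63.4  line dir 267.4 r 0.0214 tcp [ 0.5534 -0.1343  0.1834] yaw 173.5 F [-3.2 -8.   1.9] M [-2.87  1.15 -1.2 ]h.py:54: RuntimeWarning: divide by zero encountered in divide
  d=W-cam; s=((top+hh*n-cam)@n)/(d@n); X=cam+s[...,None]*d-top
h.py:54: RuntimeWarning: invalid value encountered in multiply
  d=W-cam; s=((top+hh*n-cam)@n)/(d@n); X=cam+s[...,None]*d-top
```

>>> jog_arm(
  rows=[
    [[0, 0, 0], 6, 0.05],
    [[0, 0, 0], 6, 0.05],
    [[0, 0, 0], 6, 0.05],
    [[0, 0, 0], 6, 0.05],
    [[0, 0, 0], 0, 0.05],
  ],
)

```text
time_s: 15.72
ee_pos: [0.5566, -0.1344, 0.185]
eef_rot: [3.141, 0.009, 2.613]
force: [16.1, -12.5, 0.2]
grip_width: 0.0634
grip_force: 60.1
```

```bash
python3 -c "
from h import *
pointer();ptr2()"
```

```text
t 15.7167 tcp [ 0.5566 -0.1344  0.185 ] rpy [180.    0.5 149.7] mid [ 0.554  -0.1327  0.1946] yaw -0.1832595714594046 r 0.0 npts 350 pointer deg -68.06732771730951 rad 0.022774307042764633
force [ 16.12 -12.45   0.17] mom [-1.693 -3.362  1.409] grip 0.06338165291452974 60.090919733047485
 net 282 207 0.59 deg -69.8 [ 0.0078 -0.0213  0.0029]
t 15.82 PTR n 249 from centre -68.3  line dir -71.8 r 0.0217 tcp [ 0.5566 -0.1344  0.185 ] yaw 150.0 F [ 16.8 -11.5   0.8] M [-1.52 -3.46  1.13]
```

Full stroke, ring unmoved at about -66° with the wrist force up: the burrs touch. Now I back off anticlockwise by 60°, to about -6°.

>>> jog_arm(
  rows=[
    [[0, 0, 0], -6, 0.05],
    [[0, 0, 0], -6, 0.05],
    [[0, 0, 0], -6, 0.05],
    [[0, 0, 0], -6, 0.05],
    [[0, 0, 0], -6, 0.05],
    [[0, 0, 0], -6, 0.05],
    [[0, 0, 0], -6, 0.05],
    [[0, 0, 0], -6, 0.05],
    [[0, 0, 0], 0, 0.08],
    [[0, 0, 0], 0, 0.08],
    [[0, 0, 0], 0, 0.08],
  ],
)

```text
time_s: 16.78
ee_pos: [0.5538, -0.1328, 0.1832]
eef_rot: [3.141, -0.0, -2.829]
force: [-0.3, 0.1, -0.2]
grip_width: 0.0788
grip_force: 0.0
```

```bash
python3 -W ignore -c "
from h import *
pointer();ptr2()"
```

```text
t 16.7833 tcp [ 0.5538 -0.1328  0.1832] rpy [ 180.    -0.  -162.1] mid [ 0.554  -0.1327  0.1946] yaw -0.1832595714594046 r 0.0 npts 268 pointer deg -41.26902163049016 rad 0.02038008344360487
force [-0.31  0.1  -0.21] mom [-0.01  -0.039  0.013] grip 0.07878999551211031 0.0
 net 508 290 0.66 deg -100.7 [-0.0101 -0.0536  0.1178]
 net 299 222 0.61 deg -41.8 [ 0.0181 -0.0162  0.0032]
t 16.88 PTR n 208 from centre -44.8  line dir -42.0 r 0.0217 tcp [ 0.5539 -0.1328  0.1831] yaw -162.1 F [ 0.4 -0.4  0.3] M [ 0.09 -0.02 -0.06]
```

>>> jog_arm(
  rows=[
    [[0, 0, 0], 7, 0.08],
    [[0, 0, 0], 7, 0.08],
    [[0, 0, 0], 7, 0.08],
    [[0, 0, 0], 7, 0.08],
    [[0, 0, 0], 7, 0.08],
    [[0, 0, 0], 7, 0.08],
    [[0, 0, 0], 7, 0.08],
    [[0, 0, 0], 0, 0.05],
    [[0, 0, 0], 0, 0.05],
    [[0, 0, 0], 0, 0.05],
    [[0, 0, 0], 0, 0.05],
    [[0, 0, 0], 0, 0.05],
  ],
  squeeze=60,
)

```text
time_s: 17.93
ee_pos: [0.5537, -0.1332, 0.1834]
eef_rot: [-3.141, -0.0, 2.603]
force: [-4.4, -4.2, 0.7]
grip_width: 0.0639
grip_force: 60.0
```

>>> jog_arm(
  rows=[
    [[0, 0, 0], -6, 0.05],
    [[0, 0, 0], -6, 0.05],
    [[0, 0, 0], -6, 0.05],
    [[0, 0, 0], -6, 0.05],
    [[0, 0, 0], -6, 0.05],
    [[0, 0, 0], -6, 0.05],
    [[0, 0, 0], -6, 0.05],
    [[0, 0, 0], -6, 0.05],
    [[0, 0, 0], 0, 0.08],
    [[0, 0, 0], 0, 0.08],
    [[0, 0, 0], 0, 0.08],
  ],
)

```text
time_s: 18.85
ee_pos: [0.5541, -0.1326, 0.1834]
eef_rot: [3.141, 0.0, -2.845]
force: [-0.9, -0.3, -0.3]
grip_width: 0.0785
grip_force: 0.0
```

```bash
python3 -W ignore -c "
from h import *
pointer();ptr2()"
```

```text
t 18.85 tcp [ 0.5541 -0.1326  0.1834] rpy [ 180.    0. -163.] mid [ 0.554  -0.1327  0.1946] yaw -0.1832595714594046 r 0.0 npts 254 pointer deg -17.923277835235204 rad 0.020917721693179674
force [-0.93 -0.3  -0.29] mom [ 0.094 -0.026 -0.017] grip 0.07854126009747446 0.0
 net 289 208 0.8 deg -18.6 [ 0.0227 -0.0076  0.0034]
t 18.95 PTR n 211 from centre -19.3  line dir 20.6 r 0.0215 tcp [ 0.5541 -0.1326  0.1834] yaw -163.0 F [ 0.4  0.2 -0.6] M [ 0.08  0.04 -0.02]
```

>>> jog_arm(
  rows=[
    [[0, 0, 0], 7, 0.08],
    [[0, 0, 0], 7, 0.08],
    [[0, 0, 0], 7, 0.08],
    [[0, 0, 0], 7, 0.08],
    [[0, 0, 0], 7, 0.08],
    [[0, 0, 0], 7, 0.08],
    [[0, 0, 0], 0, 0.05],
    [[0, 0, 0], 0, 0.05],
    [[0, 0, 0], 0, 0.05],
    [[0, 0, 0], 0, 0.05],
    [[0, 0, 0], 0, 0.05],
  ],
  squeeze=60,
)

```text
time_s: 19.92
ee_pos: [0.5537, -0.1334, 0.1835]
eef_rot: [-3.141, -0.0, 2.709]
force: [-3.7, -4.1, 2.7]
grip_width: 0.0627
grip_force: 60.0
```

>>> jog_arm(
  rows=[
    [[0, 0, 0], -6, 0.05],
    [[0, 0, 0], -6, 0.05],
    [[0, 0, 0], -6, 0.05],
    [[0, 0, 0], -3, 0.05],
    [[0, 0, 0], 0, 0.08],
    [[0, 0, 0], 0, 0.08],
    [[0, 0, 0], 0, 0.08],
  ],
)

```text
time_s: 20.5
ee_pos: [0.554, -0.1327, 0.1835]
eef_rot: [3.141, -0.0, 3.073]
force: [-0.8, 1.1, 0.6]
grip_width: 0.0775
grip_force: 0.0
```

```bash
python3 -W ignore -c "
from h import *
pointer();ptr2()"
```

```text
t 20.5 tcp [ 0.554  -0.1327  0.1835] rpy [180.  -0. 176.] mid [ 0.554  -0.1327  0.1946] yaw -0.1832595714594046 r 0.0 npts 332 pointer deg -10.197563412285742 rad 0.019305354530491398
force [-0.77  1.06  0.61] mom [ 0.027 -0.004  0.004] grip 0.07746205285023759 0.0
 net 266 198 0.78 deg -6.7 [ 0.0231 -0.0027  0.0031]
t 20.6 PTR n 226 from centre -7.0  line dir -6.1 r 0.0218 tcp [ 0.554  -0.1327  0.1835] yaw 176.0 F [-0.9 -0.3 -0. ] M [ 0.04 -0.04  0.04]
```

>>> jog_arm(
  rows=[
    [[0, 0, 0], 0, 0.094],
    [[0, 0, 0], 0, 0.094],
    [[0, 0, -0.02], 0, 0.094],
    [[0, 0, -0.03], 0, 0.094],
    [[0, 0, -0.03], 0, 0.094],
    [[0, 0, -0.03], 0, 0.094],
    [[0, 0, 0], 0, 0.094],
    [[0, 0, 0], 0, 0.094],
  ],
)

```text
time_s: 21.32
ee_pos: [0.5543, -0.133, 0.2947]
eef_rot: [-3.141, 0.003, 3.072]
force: [-0.1, -0.5, -1.2]
grip_width: 0.0942
grip_force: 0.0
```

```bash
python3 -W ignore -c "
from h import *
c,W,o=pointer();ptr2()
a=ring(*wcloud()[:4]); print(a[0],a[1],a[2])
im=c['image']; cv2.imwrite('pics/w5.png',cv2.resize(im[120:300,160:360,::-1],None,fx=3,fy=3,interpolation=cv2.INTER_CUBIC))"
```

```text
t 21.3167 tcp [ 0.5543 -0.133   0.2947] rpy [-180.     0.2  176. ] mid [ 0.554  -0.1327  0.1946] yaw -0.1832595714594046 r 0.0 npts 106 pointer deg -8.713140238592834 rad 0.02110198168434186
force [-0.09 -0.51 -1.17] mom [0.006 0.01  0.009] grip 0.09415958296261202 0.0
 net 264 159 0.98 deg -8.1 [ 0.0253 -0.0036  0.0042]
t 21.42 PTR n 84 from centre -8.0  line dir -8.1 r 0.0216 tcp [ 0.5537 -0.1328  0.2923] yaw 176.0 F [ 0.6  0.6 -1. ] M [ 0.02 -0.    0.04]
[ 0.55415052 -0.13237956  0.19460485] -8.0 0.03119673579931259
```

View pics/w5.png

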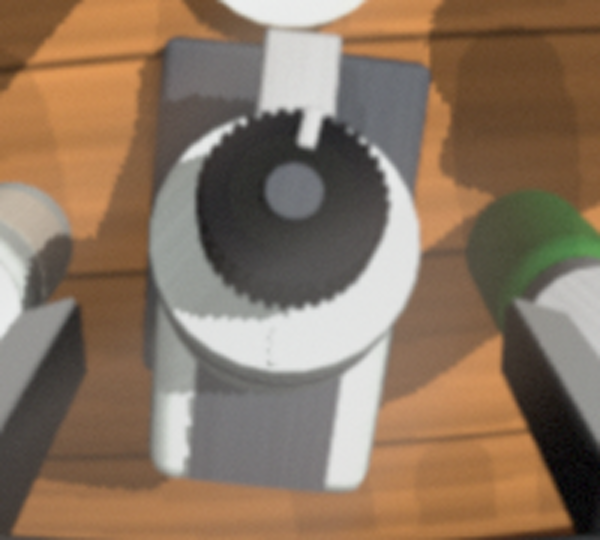

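The pointer is at crop px (311,128), just right of front, with the jar, tin and saucer untouched. I'll check the angle against the stop image, using the hub disc as centre so any centre bias drops out.

```bash
cat > hub.py <<'E'
from h import *
def hub(im,pos,rot,K,T,guess,hb,W=None):
    yw=np.radians(-10.5);S,C=np.sin(.6109),np.cos(.6109);cy,sy=np.cos(yw),np.sin(yw)
    n=np.array([-cy*S,-sy*S,C]);f=np.array([-cy*C,-sy*C,-S]);l=np.cross(n,f);top=np.array([.554,-.1327,.1946])+.015*n
    Ro=R.from_euler("xyz",rot).as_matrix(); cam=Ro@T[:3,3]+pos
    v,u=np.mgrid[0:384,0:512]; x=(u+.5-K[0,2])/K[0,0]; y=(v+.5-K[1,2])/K[1,1]; r=np.hypot(x,y)+1e-9; t=np.sin(r)/r
    d=np.stack([x*t,-y*t,-np.cos(r)],-1)@T[:3,:3].T@Ro.T
    def uv(h):
        X=cam+(((top+h*n-cam)@n)/(d@n))[...,None]*d-top; return X@f,X@l
    a,b=uv(hb); mn=im.astype(int).min(-1); m=(np.hypot(a,b)<.0125)&(mn>62); hc=np.array([a[m].mean(),b[m].mean()])
    a,b=uv(.004); rr=np.hypot(a-hc[0],b-hc[1]); ang=np.degrees(np.arctan2(b-hc[1],a-hc[0]))
    p=(rr>.0155)&(rr<.0275)&(mn>105)&(abs((ang-guess+180)%360-180)<25)
    pc=np.array([a[p].mean(),b[p].mean()])
    print("hub",hc.round(4),m.sum(),"ptr",pc.round(4),p.sum(),"angle %.1f"%np.degrees(np.arctan2(*(pc-hc)[::-1])))
E
python3 -W ignore - <<'E'
from hub import *
c,W,ok,b,o=wcloud(); K,T=c["K"],c["T_tool_cam"]
for hb in (.002,.004,.006):
    hub(c["image"],o["ee_pos"],o["eef_rot"],K,T,-8,hb)
    for nm,pos,rot,g in (("w4",[.5565,-.1344,.1844],[np.pi,.008,2.593],-66),("w3",[.5543,-.1331,.1844],[np.pi,.002,2.544],6),("w2",[.5544,-.1338,.1841],[-3.139,.001,-2.897],31)):
        print(nm,end=" "); hub(cv2.imread(f"pics/{nm}.png")[...,::-1],np.array(pos),rot,K,T,g,hb)
E
```

```text
hub [-0.0006 -0.0013] 401 ptr [ 0.021  -0.0029] 83 angle -4.3
w4 hub [ 0.0005 -0.0013] 1243 ptr [ 0.0085 -0.0213] 248 angle -68.2
w3 hub [ 0.0008 -0.0011] 1216 ptr [0.0225 0.0003] 221 angle 3.7
w2 hub [0.0022 0.0006] 1001 ptr [0.0211 0.0119] 259 angle 30.7
hub [-0.0011 -0.0011] 391 ptr [ 0.0206 -0.0028] 78 angle -4.5
w4 hub [ 0.0004 -0.0014] 1247 ptr [ 0.0085 -0.0213] 248 angle -68.0
w3 hub [ 0.0007 -0.0011] 1232 ptr [0.0225 0.0003] 221 angle 3.8
w2 hub [0.002  0.0008] 1022 ptr [0.0211 0.0119] 257 angle 30.3
hub [-0.0015 -0.001 ] 380 ptr [ 0.0203 -0.0028] 75 angle -4.7
w4 hub [ 0.0004 -0.0015] 1256 ptr [ 0.0086 -0.0214] 248 angle -67.6
w3 hub [ 0.0007 -0.0012] 1258 ptr [0.0225 0.0003] 222 angle 4.0
w2 hub [0.0019 0.0011] 1050 ptr [0.0209 0.012 ] 253 angle 29.9
```

```bash
python3 -c "
from h import *
print(hand_in())"
```

```text
the job is handed in; nothing more can be done
None
```

I turned the ring clockwise until the burrs touched, backed it off about 60° (three clicks; my two measurements gave 57° and 63°), and let go. I kept the arm clear of everything else, and handed the job in with the gripper clear of the ring.

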